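Weigh the pointed rocket

ROBOT

A 6-joint arm with a two-finger parallel gripper is mounted at the origin on the work surface. World frame = base frame: x ahead of the robot, y to its left, z up, the work surface at z = 0. Lengths are in m, angles in rad, forces in N, time in s.
With the tool pointing down it reaches from about 0.35 to 0.725 m from the base axis. Payload 6 kg.
Tool frame: the origin (TCP) lies midway between the tips of the shut fingers; the grasp point (between the pads) lies 19 mm behind it (r.tcp_to_grasp is the z of the grasp point in the tool frame, in m); z points along the fingers, x is the direction in which the jaws open and shut, and the axes are right-handed (so a half turn about z gives the same grasp; the last joint's range is limited). The gripper opens to 85 mm and grips with 20 to 120 N. Pads are 22 mm wide; open, the fingers measure 114 mm over their backs; the gripper's body (76 mm by 85 mm) begins 54 mm behind the grasp point. The pads swing forward as they close: fully open they stand 13 mm farther back than shut.
Start: joints at [-0.821, 0.04, 0.085, 0, -1.615, -0.334], TCP at [0.242, -0.549, 0.231] pointing down, gripper open.
Joint ranges: [-2.56, 2.56], [-1.29, 2.01], [-1.08, 1.49], [-3.29, 1.98], [-2.81, -0.18], [-2.99, 2.99]. Speed limits (rad/s): [2.57, 2.57, 3.01, 3.14, 3.14, 3.14].

INTERFACE

Orientations are given as a 3x3 rotation matrix whose columns are the frame's x, y, z axes.
In Python, from workcell import r, jaws, read_camera, get_calibration, job_done gives the robot as it stands. Calls block until the motion is done:
- r.move_to(position, orientation): joint-space move of the TCP to a pose.
- r.movel(position, frame=None, velocity=0.15, force_limit=None): straight line of the TCP; frame=None keeps the orientation; velocity is the mean speed in m/s. With force_limit (N) it stops when the force on the tool has changed by that much, and returns True; else False.
- r.move_j(angles): joint-space move.
- jaws.move_gripper(opening): finger opening in m; the grip force is fixed at half the most; returns when the fingers have stopped.
- r.sleep(seconds).
- r.solve_ik(position, orientation): joint angles nearest the present ones, or None.
- r.get_obs(): the state.
- read_camera(name): name is "scene" or "top" or "wrist"; returns (picture, depth): 420x560x3 uint8, red, green, blue; 420x560 float32, m along the optical axis (not along the pixel's ray), 0 where there is no reading.
- get_calibration(name): a dict with "intrinsics" (3x3 intrinsics, pixels), "pose" (4x4, takes a point from camera to world coordinates). Camera axes: x right, y up, looking along -z (the intrinsics and any distortion apply to the point x, -y, -z); pixel columns grow to the right and rows downward; lengths in m; the calibration is good to about 2 mm. A picture is of the moment at which its call begins: read the wrist's pose just before it. get_calibration takes no time and is no camera call; for the wrist camera it gives the pose at the moment of the call.
A pose or a line that the arm cannot do raises r.PlanningError and nothing moves.
- job_done(): hands the job in, once; it reports no verdict.
The state is a dict: "t": time; "q": joint angles; "qvel": joint speeds; "tau": joint torques, N m; "ee_pos": TCP position; "tool_rot": TCP orientation; "wrist_force": force on the tool from outside, world axes, zero at the start; "moment": the same for the moment, N m; "width": finger opening in m.
Only numpy, scipy, OpenCV 4.12 (cv2) and the standard library are available. Lean on these libraries where they do the work, as an engineer would, in place of code of your own. Each camera call takes 0.05 s, during which the arm holds its last target. There are 200 camera calls.

TASK

Smoothly turn the rocket carousel by its pegs until the rocket with the pointed nose stands at the front in line with the steel pointer on the foot. Then take that rocket out, keeping it upright, and stand it gently in the middle of the scale's pan. Leave the other rockets standing in their pockets and do not disturb the other things on the table.

Things in the scene. Friction and masses are not known exactly. Their poses are not given: they have to be found in the camera images.
- pointed_rocket: Water rocket standing on its foot, same white, red and black as the other three: cylinder body 48 mm across; four fins, 40 mm high from the foot, 4 mm thick, out to 36.5 mm from the axis. The only one with a long pointed nose: body 110 mm high, then a cone 50 mm high, 160 mm in all, 100 to 200 g, weighted at the foot. Origin: centre of the foot; z along the rocket, up at the start. It stands loosely (about 4 mm of play) in one of the carousel's four pockets.
- round_rocket: Water rocket standing on its foot, same white, red and black as the other three: cylinder body 48 mm across; four fins, 40 mm high from the foot, 4 mm thick, out to 36.5 mm from the axis. Round dome nose, 134 mm high in all. Origin: centre of the foot. Stands in another pocket.
- flat_rocket: Water rocket standing on its foot, same white, red and black as the other three: cylinder body 48 mm across; four fins, 40 mm high from the foot, 4 mm thick, out to 36.5 mm from the axis. Flat nose, 122 mm high in all. Origin: centre of the foot. Stands in another pocket.
- necked_rocket: Water rocket standing on its foot, same white, red and black as the other three: cylinder body 48 mm across; four fins, 40 mm high from the foot, 4 mm thick, out to 36.5 mm from the axis. Nose with a narrow neck 24 mm across, 140 mm high in all. Origin: centre of the foot. Stands in another pocket.
- disc (a joint): Angle of the carousel's disc about its upright axis from where it stood at the start, rad, growing anticlockwise seen from above; it turns freely both ways through full turns, with light friction (about 0.12 N m, some 1 N at a peg), and stays where it is left. Turned in jerks or faster than about 1 rad/s, it can tip the rockets over.
- hub (a point): Point on the carousel's axis at the height of the pocket floors (50 mm above the table). Plywood disc, 360 mm across, with four pockets 90 degrees apart, centres 125 mm from the axis: each an eight-sided rim, 82 mm across inside, 90 mm outside, 18 mm high. Midway between the pockets, near the edge, stand four pegs.
- stand: Carousel's fixed foot and column (52 mm across); origin on the axis, on the table; -x is its front. The column holds a fixed round clear tray 220 mm across, 260 to 268 mm above the table, a bottle on it reaching to 360 mm. It overhangs the pockets: a gripper cannot come straight down on a rocket, it must lean outwards, away from the axis, some 25 to 45 degrees.
- front_place (a point): Point on the fixed foot: where the centre of a rocket's foot belongs when its pocket is at the front, 125 mm from the axis towards the robot, at the height of the pocket floors. A flat steel tongue with a pointed end sticks out of the foot under the disc along the line from the axis through this point; its tip is 235 mm from the axis.
- peg0 (a point): Centre of the top of carousel peg 0: upright aluminium pin, 16 mm across, standing 65 mm out of the disc (top 115 mm above the table), 165 mm from the axis. Turns with the disc; pegs 0 to 3 follow anticlockwise seen from above, and each is 45 degrees from the pockets either side. Can be pushed or gripped to turn the disc.
- peg1 (a point): Centre of the top of carousel peg 1: upright aluminium pin, 16 mm across, standing 65 mm out of the disc (top 115 mm above the table), 165 mm from the axis. Turns with the disc; pegs 0 to 3 follow anticlockwise seen from above, and each is 45 degrees from the pockets either side. Can be pushed or gripped to turn the disc.
- peg2 (a point): Centre of the top of carousel peg 2: upright aluminium pin, 16 mm across, standing 65 mm out of the disc (top 115 mm above the table), 165 mm from the axis. Turns with the disc; pegs 0 to 3 follow anticlockwise seen from above, and each is 45 degrees from the pockets either side. Can be pushed or gripped to turn the disc.
- peg3 (a point): Centre of the top of carousel peg 3: upright aluminium pin, 16 mm across, standing 65 mm out of the disc (top 115 mm above the table), 165 mm from the axis. Turns with the disc; pegs 0 to 3 follow anticlockwise seen from above, and each is 45 degrees from the pockets either side. Can be pushed or gripped to turn the disc.
- pan (a point): Centre of the top of the scale's round steel pan: 150 mm across, flat, top 50 mm above the table; fixed, does not sink. The scale's white housing below is 210 by 170 mm.
- tape_roll: Roll of black tape lying flat, 90 mm across, 24 mm high; bystander, origin centre of underside.
- drink_bottle: Clear drink bottle, 64 mm across, 200 mm high; bystander, origin centre of underside.
- screwdriver: Screwdriver lying on the table; bystander.
- mug: White mug, 80 mm across, 90 mm high; bystander, origin centre of underside.
- glue_bottle: White glue bottle, 44 mm across, 90 mm high, standing on the carousel's top tray; bystander, origin centre of underside.
- scissors: Scissors lying on the table, about 210 mm long; bystander.
- scale: Bench scale (fixed): white housing 210 by 170 mm, 34 mm high, under the round pan; origin under the pan's centre, on the table.
Things that resemble listed ones, but are neither listed nor needed, are in the scene too. What is shaped like the round_rocket but blue is not meant.

How it is judged:
By the outcome, as a careful person would: the job done as asked, in the order asked, and still so for the second after the job is handed in, with the robot touching nothing.
It also fails if it takes over 72 s, if anything falls off the work surface, if the arm or the gripper's body presses on something with over 40 N, if the wrist force passes 120 N, or if a joint passes its speed limit or range.

## Working session

There is one attempt and no reset: what is moved stays moved. The work goes in short steps, each a Python script; the robot and the scene stay as the last script left them, time stands still between calls to the robot, and variables do not carry over. Pictures are saved under pics/ and viewed, about 8 in all and at most 12, crops included, and the job is handed in when it is done.

```bash
mkdir -p pics; ls
python3 - <<'E'
from workcell import *
import cv2,numpy as np
for n in("scene","top"):
    p,d=read_camera(n); cv2.imwrite(f"pics/{n}0.png",p[:,:,::-1]); np.save(f"{n}0.npy",d)
    c=get_calibration(n); print(n,{k:np.round(v,4) if not isinstance(v,str) else v for k,v in c.items()})
print(r.get_obs()["t"],r.tcp_to_grasp)
E
```

```text
pics
scene {'intrinsics': array([[464.5759,   0.    , 280.5759],
       [  0.    , 464.5759, 215.3129],
       [  0.    ,   0.    ,   1.    ]]), 'pose': array([[-0.8262, -0.3846,  0.4116,  1.0528],
       [ 0.5629, -0.5345,  0.6304,  0.7611],
       [-0.0225,  0.7526,  0.6581,  1.005 ],
       [ 0.    ,  0.    ,  0.    ,  1.    ]])}
top {'intrinsics': array([[546.3435,   0.    , 275.6791],
       [  0.    , 546.3435, 200.1155],
       [  0.    ,   0.    ,   1.    ]]), 'pose': array([[-0.0694,  0.9742, -0.215 ,  0.1565],
       [-0.9976, -0.0685,  0.0117, -0.0123],
       [-0.0034,  0.2152,  0.9766,  1.8985],
       [ 0.    ,  0.    ,  0.    ,  1.    ]])}
0.1 -0.0187
```

View pics/scene0.png

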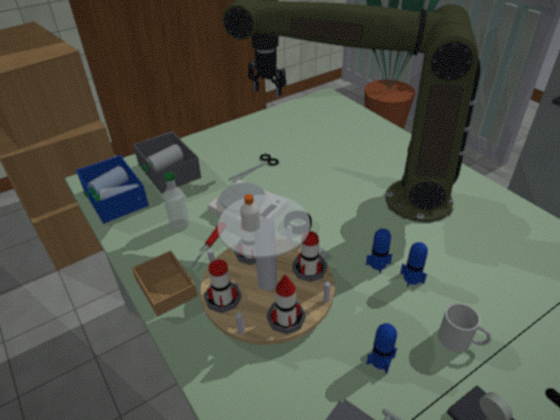

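View pics/top0.png

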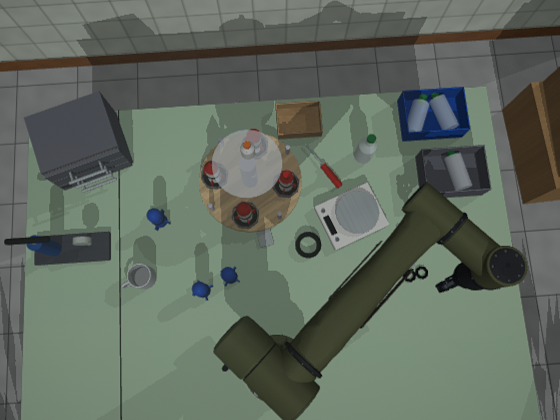

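The scene view shows the carousel around (267,285). The rocket at (286,295) looks like the pointed one. In the top view the disc is at (250,187), the pointer at (265,238) and the pan at (357,210). Next I'll get positions from the depth images.

```bash
cat > h.py <<'E'
from workcell import *
import cv2,numpy as np
from scipy.optimize import least_squares
def cloud(n,d,c=None):
    c=c or get_calibration(n);K=c["intrinsics"];T=c["pose"]
    v,u=np.mgrid[:d.shape[0],:d.shape[1]]
    P=np.stack([(u-K[0,2])/K[0,0]*d,-(v-K[1,2])/K[1,1]*d,-d],-1)
    W=P@T[:3,:3].T+T[:3,3]; W[d<=0]=np.nan; return W
def circ(xy,R=None):
    m=xy.mean(0)
    f=lambda p:np.hypot(*(xy-p[:2]).T)-(R or p[2])
    return least_squares(f,[*m,R or .1],loss='soft_l1',f_scale=.003).x
def proj(n,p):
    c=get_calibration(n);q=np.linalg.inv(c["pose"])@np.append(p,1);K=c["intrinsics"]
    return K[0,0]*q[0]/-q[2]+K[0,2],K[1,1]*-q[1]/-q[2]+K[1,2]
E
python3 - <<'E'
from h import *
W={n:cloud(n,np.load(n+"0.npy")) for n in("scene","top")}
t=W["top"]; print("disc px",t[195,215],t[187,300], "table",t[280,200],"pan",t[210,357],"tongue",t[238,265])
img={n:cv2.imread(f"pics/{n}0.png") for n in W}
for n in W:
    w=W[n];z=w[...,2]
    hsv=cv2.cvtColor(img[n],cv2.COLOR_BGR2HSV)
    # disc: edge via contour hull of points near z=.05 around carousel
    g=t[187,255];
    near=np.hypot(w[...,0]-t[187,250,0],w[...,1]-t[187,250,1])<.3
    m=(near&(abs(z-.05)<.008)&(hsv[...,0]<25)&(hsv[...,1]>50)).astype(np.uint8)
    cc=cv2.connectedComponentsWithStats(m); 
    pts=w[m>0][:,:2]; hull=cv2.convexHull(pts.astype(np.float32))[:,0]
    print(n,m.sum(),"disc",circ(hull),len(hull))
E
```

```text
disc px [0.59658248 0.17473879 0.04887478] [ 0.60434288 -0.12214449  0.04899396] table [nan nan nan] pan [ 0.50860658 -0.31149527  0.05142071] tongue [0.43896656 0.01163093 0.01597889]
scene 5451 disc [0.64212184 0.04998923 0.18101339] 34
top 2535 disc [0.64177402 0.04944621 0.18020494] 38
```

Run:
```python
from h import *
hub=np.array([.642,.0497])
for n in("scene","top"):
    w=cloud(n,np.load(n+"0.npy"));img=cv2.imread(f"pics/{n}0.png")
    dx,dy=w[...,0]-hub[0],w[...,1]-hub[1];rr=np.hypot(dx,dy);a=np.degrees(np.arctan2(dy,dx));z=w[...,2]
    def comps(m,name,mn=4):
        k,l,s,c=cv2.connectedComponentsWithStats(m.astype(np.uint8))
        for i in range(1,k):
            if s[i,4]>=mn:
                q=w[l==i]; print(n,name,"px",c[i].round(),"n",s[i,4],"med",np.median(q,0).round(4),"zmax",q[:,2].max().round(3),"ang %.1f r %.3f"%(np.median(a[l==i]),np.median(rr[l==i])))
    comps((rr>.145)&(rr<.185)&(z>.07)&(z<.122),"peg")
    comps((rr<.165)&(rr>.08)&(z>.13)&(z<.25),"rocket",10)
    comps((rr<.245)&(rr>.183)&(z<.05)&(z>.008),"tongue",8)
    m=(abs(w[...,0]-.51)<.13)&(abs(w[...,1]+.31)<.13)&(abs(z-.05)<.006)
    q=w[m]; h=cv2.convexHull(q[:,:2].astype(np.float32))[:,0]; print(n,"pan",circ(h),m.sum())
p=cv2.resize(cv2.imread("pics/scene0.png")[180:340,180:350],None,fx=3,fy=3,interpolation=cv2.INTER_CUBIC)
t=cv2.resize(cv2.imread("pics/top0.png")[110:260,185:335],None,fx=3.2,fy=3.2,interpolation=cv2.INTER_CUBIC)
p=cv2.resize(p,(400,480));t=cv2.resize(t,(400,480))
cv2.imwrite("pics/crop1.png",np.hstack([p,t]))
```

```text
scene peg px [210. 255.] n 71 med [ 0.7337 -0.0814  0.1002] zmax 0.117 ang -54.8 r 0.160
scene peg px [318. 256.] n 10 med [0.5012 0.0932 0.1086] zmax 0.121 ang 162.8 r 0.147
scene peg px [319. 266.] n 13 med [0.5061 0.1069 0.0816] zmax 0.089 ang 157.2 r 0.147
scene peg px [326. 289.] n 88 med [0.5506 0.1917 0.0981] zmax 0.117 ang 122.9 r 0.169
scene peg px [211. 285.] n 4 med [0.7852 0.0231 0.1139] zmax 0.117 ang -10.5 r 0.145
scene peg px [210. 291.] n 37 med [0.7868 0.0119 0.0827] zmax 0.105 ang -14.5 r 0.149
scene peg px [289. 313.] n 158 med [0.6705 0.1959 0.0945] zmax 0.122 ang 79.1 r 0.148
scene peg px [239. 320.] n 101 med [0.7781 0.1478 0.0993] zmax 0.118 ang 35.8 r 0.168
scene rocket px [310. 243.] n 315 med [0.5247 0.0885 0.1625] zmax 0.183 ang 161.5 r 0.125
scene rocket px [218. 272.] n 431 med [0.7653 0.0389 0.1677] zmax 0.174 ang -5.0 r 0.125
scene rocket px [285. 291.] n 477 med [0.6711 0.1855 0.1672] zmax 0.209 ang 78.0 r 0.139
scene tongue px [322. 252.] n 43 med [0.424  0.0182 0.0096] zmax 0.014 ang -171.4 r 0.220
scene tongue px [195. 262.] n 25 med [ 0.7534 -0.163
[... 1013 characters left out ...]
0.181 ang -11.4 r 0.141
top rocket px [208. 169.] n 115 med [0.6531 0.1787 0.1763] zmax 0.216 ang 84.9 r 0.130
top rocket px [286. 178.] n 180 med [ 0.6081 -0.0711  0.1624] zmax 0.198 ang -106.1 r 0.126
top rocket px [243. 210.] n 194 med [0.5112 0.0732 0.1754] zmax 0.192 ang 169.8 r 0.135
top tongue px [278. 126.] n 14 med [ 0.8364 -0.0587  0.046 ] zmax 0.05 ang -29.3 r 0.223
top tongue px [289. 136.] n 101 med [ 0.8009 -0.0986  0.0276] zmax 0.049 ang -42.1 r 0.219
top tongue px [308. 148.] n 19 med [ 0.7554 -0.1644  0.0164] zmax 0.032 ang -62.1 r 0.242
top tongue px [265. 239.] n 159 med [0.4369 0.0114 0.0127] zmax 0.026 ang -169.4 r 0.209
top pan [ 0.48683032 -0.28910819  0.09873672] 1196
```

View pics/crop1.png

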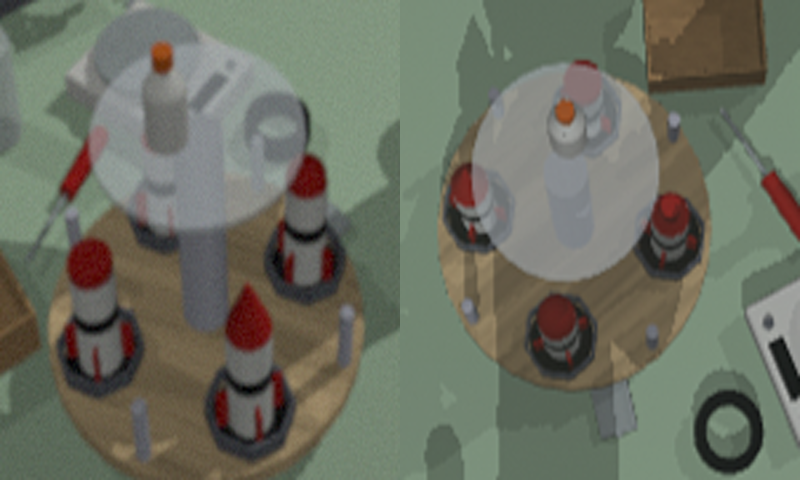

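Both views agree on the layout:
- **Pointed rocket:** at about +79.5° around the hub.
- **Front:** at about -169.5°.
- **Peg to use:** the one at about 124.5°.

So the disc needs about 111° anticlockwise. I'll check IK for the whole plan next.

```bash
cat >> h.py <<'E'
HUB=np.array([.642,.0497])
def frame(az,lean,s=1):
    """tool leaning back towards direction az (rad) by lean; x = s*tangent"""
    o=np.array([np.cos(az),np.sin(az),0]); z=-np.sin(lean)*o-np.cos(lean)*np.array([0,0,1])
    x=s*np.array([-np.sin(az),np.cos(az),0]); return np.column_stack([x,np.cross(z,x),z])
def tcp(g,F,back=.0187): return np.array(g)+back*F[:,2]
def pegpose(deg,s,lean=20,z=.098,out=0,R=.165):
    a=np.radians(deg);F=frame(a,np.radians(lean),s)
    return tcp([*(HUB+R*np.array([np.cos(a),np.sin(a)])),z],F)-out*F[:,2],F
E
python3 - <<'E'
from h import *
for s in(1,-1):
  for lean in (15,25):
    print("peg",s,lean)
    for d in np.arange(124.5,237,22.2):
        for o in(0,.12):
            q=r.solve_ik(*pegpose(d,s,lean,out=o)); print(d,o,None if q is None else np.round(q,2))
  for l in(38,42,45):
    F=frame(np.radians(190.5),np.radians(l),s); p=[.519,.027,.147]
    for k in([0,0,0],[0,0,.03],[-.12,-.02,.03],[-.1,-.02,.15]):
        q=r.solve_ik(tcp(np.array(p)+k,F),F); print("grasp",s,l,k,None if q is None else np.round(q,2))
    for az in (149,165,190):
      F=frame(np.radians(az),np.radians(l),s)
      for h in(.147,.25):
        q=r.solve_ik(tcp([.503,-.311,h],F),F); print("pan",s,l,az,h,None if q is None else np.round(q,2))
E
```

```text
peg 1 15
124.5 0 [ 0.82 -0.02 -0.36  0.27 -1.29 -0.3 ]
124.5 0.12 [ 0.87 -0.07 -0.2   0.25 -1.52 -0.3 ]
146.7 0 [ 0.82 -0.27 -0.6   0.28 -1.22  0.08]
146.7 0.12 [ 0.89 -0.36 -0.45  0.26 -1.46  0.07]
168.89999999999998 0 [ 0.73 -0.48 -0.73  0.23 -1.17  0.57]
168.89999999999998 0.12 [ 0.8  -0.59 -0.59  0.22 -1.43  0.56]
191.09999999999997 0 [ 0.52 -0.52 -0.71  0.09 -1.14  1.22]
191.09999999999997 0.12 [ 0.55 -0.64 -0.57  0.09 -1.4   1.21]
213.29999999999995 0 [ 0.26 -0.37 -0.54 -0.09 -1.15  1.92]
213.29999999999995 0.12 [ 0.23 -0.46 -0.4  -0.09 -1.39  1.92]
235.49999999999994 0 [ 0.07 -0.12 -0.29 -0.22 -1.24  2.52]
235.49999999999994 0.12 [ 0.02 -0.19 -0.14 -0.21 -1.46  2.52]
peg 1 25
124.5 0 [ 0.89 -0.02 -0.45  0.43 -1.29 -0.45]
124.5 0.12 [ 0.99 -0.07 -0.29  0.4  -1.52 -0.44]
146.7 0 [ 0.91 -0.34 -0.75  0.47 -1.17 -0.11]
146.7 0.12 [ 1.05 -0.45 -0.62  0.44 -1.44 -0.12]
168.89999999999998 0 [ 0.83 -0.64 -0.93  0.42 -1.08  0.39]
168.89999999999998 0.12 [ 0.99 -0.81 -0.82  0.41 -1.41  0.36]
191.09999999999997 0 [ 0.57 -0.72 -0.89  0.19 -1.    1.13]
191.09999999999997 0.12 [ 0.65 -0.92 -
[... 4095 characters left out ...]
 0.09 -0.62 -1.7 ]
pan -1 42 165 0.25 [-0.19 -0.58 -0.59  0.07 -0.82 -1.67]
pan -1 42 190 0.147 [-0.5  -0.31 -0.39 -0.54 -0.95 -0.7 ]
pan -1 42 190 0.25 [-0.49 -0.36 -0.26 -0.48 -1.1  -0.82]
grasp -1 45 [0, 0, 0] None
grasp -1 45 [0, 0, 0.03] [ 0.61 -0.96 -1.06  0.43 -0.78 -2.2 ]
grasp -1 45 [-0.12, -0.02, 0.03] None
grasp -1 45 [-0.1, -0.02, 0.15] None
pan -1 45 149 0.147 [-0.1  -0.62 -1.    0.63 -0.54 -2.45]
pan -1 45 149 0.25 [-0.06 -0.66 -0.8   0.49 -0.76 -2.3 ]
pan -1 45 165 0.147 [-0.18 -0.58 -0.82  0.1  -0.55 -1.71]
pan -1 45 165 0.25 [-0.18 -0.62 -0.64  0.08 -0.76 -1.68]
pan -1 45 190 0.147 [-0.54 -0.32 -0.4  -0.61 -0.94 -0.63]
pan -1 45 190 0.25 [-0.52 -0.37 -0.27 -0.54 -1.08 -0.77]
```

Run:
```python
from h import *
D=frame(np.radians(180),.1,1)
for p in([.38,-.25,.42],[.36,.22,.42]): 
    r.move_to(np.array(p),D)
p,F=pegpose(124.5,1,out=.12); r.move_to(p,F)
jaws.move_gripper(.06)
print("t",r.get_obs()["t"])
c=get_calibration("wrist"); im,d=read_camera("wrist")
cv2.imwrite("pics/w1.png",im[:,:,::-1]); np.save("w1.npy",d)
w=cloud("wrist",d,c)
rr=np.hypot(w[...,0]-HUB[0],w[...,1]-HUB[1]);z=w[...,2]
m=(rr>.14)&(rr<.19)&(z>.107)&(z<.122)
k,l,s,cc=cv2.connectedComponentsWithStats(m.astype(np.uint8))
for i in range(1,k):
    if s[i,4]>30:
        q=w[l==i]; q=(q.max(0)+q.min(0))/2; e=q[:2]-HUB; print(cc[i],s[i,4],q,np.degrees(np.arctan2(e[1],e[0])),np.hypot(*e))
```

```text
t 5.0583
[82.14191419  6.24092409] 303 [0.77330677 0.13964592 0.11211758] 34.41137527196897 0.15915946785369747
[487.91735537   7.66391185] 363 [ 0.50251605 -0.04402869  0.1120574 ] -146.10018011623808 0.16805011290372854
[166.19512195 139.85365854] 41 [0.65428617 0.1915213  0.11464507] 85.0487513656774 0.1423524851789161
[395.38709677 141.72043011] 93 [0.5020916  0.08825675 0.11463277] 164.59255702338288 0.1451240284776281
[283.1650165  207.80528053] 303 [0.54632974 0.18322622 0.11492033] 125.62123615632528 0.16426213437377313
```

View pics/w1.png

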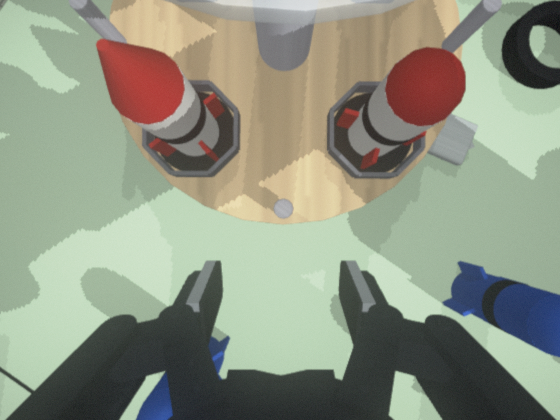

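The wrist view shows the pointed rocket at (150,90), the peg at (283,208) centred between the fingers, and the steel tongue at (455,140). I'll grip the peg and turn.

Run:
```python
from h import *
c=get_calibration("wrist"); w=cloud("wrist",np.load("w1.npy"),c); e=w[...,:2]-HUB; rr=np.hypot(e[...,0],e[...,1])
m=(rr>.185)&(rr<.236)&(w[...,2]>.008)&(w[...,2]<.05); m[:, :420]=0; m[:100]=0; m[180:]=0
print("tongue",m.sum(),np.degrees(np.arctan2(e[m][:,1],e[m][:,0])).mean(),np.median(w[m],0))
p,F=pegpose(125,1)
print("stop",r.movel(p,F,velocity=.08,force_limit=15)); jaws.move_gripper(.0)
o=r.get_obs(); print(o["t"],o["width"],o["wrist_force"])
for d in np.linspace(125,235.6,12)[1:]:
    p,F=pegpose(d,1); r.movel(p,F,velocity=.055)
    o=r.get_obs(); print(round(d,1),round(o["t"],2),np.round(o["wrist_force"],1))
```

```text
tongue 1492 -168.95079185091322 [0.43213387 0.00886658 0.01246342]
stop False
7.2333 0.01435620425529768 [-0.93904607  0.85007536  1.92197791]
135.1 7.89 [-5.2  3.7  2.6]
145.1 8.55 [-9.9  6.3  5.5]
155.2 9.21 [-19.    8.8   8.1]
165.2 9.87 [-29.5   8.4  13.5]
175.3 10.53 [-33.5   2.7  16. ]
185.3 11.18 [-29.2  -2.5  16.9]
195.4 11.84 [-21.4  -5.3  12.8]
205.4 12.5 [-15.9  -6.3  10.1]
215.5 13.16 [-10.7  -6.1   7.9]
225.5 13.82 [-7.5 -5.4  5.6]
235.6 14.47 [-4.9 -3.9  4.3]
```

Run:
```python
from h import *
jaws.move_gripper(.05)
p,F=pegpose(235.6,1,out=.12); r.movel(p,F,velocity=.15)
F=frame(np.radians(190.5),np.radians(40),1)
p=tcp(np.array([.519,.027,.147]),F)-.13*F[:,2]+[0,0,.03]
print(r.solve_ik(p,F))
D=frame(np.radians(190),.35,1)
r.move_to(np.array([.36,.0,.34]),D)
jaws.move_gripper(.085)
c=get_calibration("wrist"); im,d=read_camera("wrist"); it,dt=read_camera("top"); isn,ds=read_camera("scene")
print("t",r.get_obs()["t"])
cv2.imwrite("pics/w2.png",im[:,:,::-1]); cv2.imwrite("pics/s2.png",isn[:,:,::-1]); cv2.imwrite("pics/t2.png",it[:,:,::-1])
np.save("w2.npy",d); np.save("t2.npy",dt); np.save("s2.npy",ds)
import pickle; pickle.dump(c,open("w2.pkl","wb"))
for n,w in(("w",cloud("wrist",d,c)),("t",cloud("top",dt)),("s",cloud("scene",ds))):
    e=w[...,:2]-HUB;rr=np.hypot(e[...,0],e[...,1]);z=w[...,2]
    m=(rr>.14)&(rr<.19)&(z>.107)&(z<.122)
    k,l,s,cc=cv2.connectedComponentsWithStats(m.astype(np.uint8))
    for i in range(1,k):
        if s[i,4]>10:
            q=w[l==i]; q=(q.max(0)+q.min(0))/2; f=q[:2]-HUB; print(n,cc[i].round(),s[i,4],q.round(4),np.degrees(np.arctan2(f[1],f[0])).round(1),np.hypot(*f).round(4))
    m=(rr>.185)&(rr<.236)&(z>.008)&(z<.03)&(e[...,0]<-.15)&(abs(e[...,1]+.04)<.05)
    print(n,"tongue",m.sum(),np.degrees(np.arctan2(e[m][:,1],e[m][:,0])).mean())
    m=(rr<.17)&(rr>.08)&(z>.13)&(z<.159)&(e[...,0]<-.07)&(abs(e[...,1]+.02)<.06)
    if m.sum()>20: print(n,"rocket body circ r24",circ(w[m][:,:2],.024),m.sum(), w[(rr<.17)&(rr>.08)&(z>.13)&(z<.25)&(e[...,0]<-.07)][:,2].max())
```

```text
[ 0.7877569  -1.1727861  -0.90422111  0.39392849 -1.2591243   0.95732252]
t 17.8833
w [391.  27.] 29 [ 0.649  -0.0941  0.1151] -87.2 0.144
w [169.  30.] 11 [0.5957 0.184  0.1145] 109.0 0.1421
w [374. 105.] 147 [ 0.5476 -0.0901  0.1125] -124.0 0.1687
w [192. 109.] 147 [0.5017 0.1378 0.1124] 147.9 0.1657
w [283. 128.] 111 [0.5012 0.0201 0.1145] -168.1 0.1439
w tongue 942 -168.27754886877725
w rocket body circ r24 [0.51687089 0.02220354 0.024     ] 263 0.2129890906267632
t [273. 136.] 16 [ 0.7742 -0.0402  0.1149] -34.2 0.1599
t [207. 153.] 18 [0.7296 0.189  0.1143] 57.8 0.1646
t [291. 200.] 16 [ 0.5475 -0.0851  0.1137] -125.0 0.1646
t [224. 218.] 15 [0.501  0.1416 0.1125] 146.9 0.1683
t [258. 217.] 12 [0.4968 0.029  0.114 ] -171.9 0.1466
t tongue 173 -161.43325323348336
t rocket body circ r24 [0.51668203 0.02634506 0.024     ] 27 0.2175426679545749
s [329. 266.] 26 [0.5027 0.1429 0.1126] 146.2 0.1675
s [203. 269.] 30 [ 0.7765 -0.0399  0.1119] -33.7 0.1616
s [306. 298.] 47 [0.6158 0.1941 0.1145] 100.3 0.1467
s [224. 300.] 35 [0.7805 0.0835 0.1146] 13.7 0.1425
s [265. 320.] 37 [0.7306 0.1892 0.1126] 57.6 0.1653
s tongue 75 -171.04763615490086
```

View pics/w2.png

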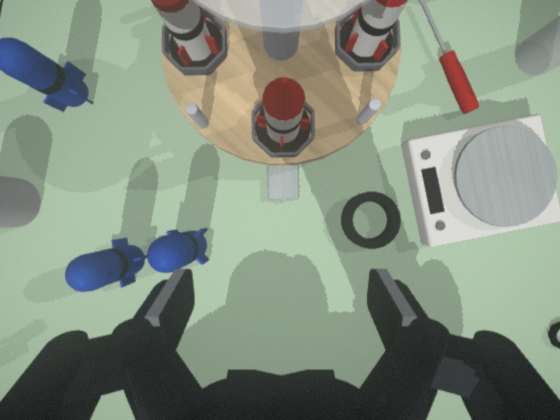

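The rocket now at the front has its top at z≈0.213 (0.05 + 0.16), so it's the pointed one. The pocket at -168.2° and the tongue at -168.3° agree in the same wrist view, and at (283,125) and (284,182) in the picture. Next I'll measure the pan and check the waypoints, then grasp.

```bash
cat > plan.py <<'E'
from h import *
L=np.radians(40); FA=frame(np.radians(191.3),L,1); FP=frame(np.radians(165),L,1)
G=np.array([.518,.0235,.149]); PAN=np.array([.503,-.311,.149]); B=.023
E
python3 - <<'E'
from plan import *
import pickle
w=cloud("wrist",np.load("w2.npy"),pickle.load(open("w2.pkl","rb"))); w2=cloud("top",np.load("t2.npy"))
for n,x in(("w",w),("t",w2)):
    m=(abs(x[...,0]-.505)<.09)&(abs(x[...,1]+.311)<.09)&(abs(x[...,2]-.05)<.007)
    m=cv2.morphologyEx(m.astype(np.uint8),cv2.MORPH_OPEN,np.ones((3,3)))>0
    print(n,m.sum(),np.median(x[m][:,2]),circ(cv2.convexHull(x[m][:,:2].astype(np.float32))[:,0]), (x[m][:,:2].max(0)+x[m][:,:2].min(0))/2,np.ptp(x[m][:,:2],axis=0))
for nm,g,F in[("g",G,FA),("pre",G-.12*FA[:,2],FA),("lift",G+[0,0,.05],FA),("out",G+[-.06,-.012,.09],FA),("out2",G+[-.04,-.1,.1],FA),("pan+",PAN+[0,0,.09],FP),("pan",PAN,FP),("back",PAN-.12*FP[:,2],FP)]:
    q=r.solve_ik(tcp(g,F,B),F); print(nm,None if q is None else np.round(q,2))
E
```

```text
w 8126 0.050718462437237294 [ 0.50255091 -0.31516205  0.07474406] [ 0.50265313 -0.31537439] [0.14895428 0.15013251]
t 843 0.049840218562375416 [ 0.50300077 -0.31069485  0.07282452] [ 0.50305826 -0.308566  ] [0.14943336 0.14126898]
g [ 0.57 -0.85 -1.01  0.34 -0.78  1.03]
pre [ 0.73 -1.18 -0.97  0.36 -1.18  1.  ]
lift [ 0.58 -0.85 -0.91  0.32 -0.88  1.06]
out [ 0.69 -1.1  -0.95  0.35 -1.12  1.02]
out2 [ 0.31 -0.92 -0.77  0.09 -1.03  1.44]
pan+ [-0.19 -0.54 -0.58  0.06 -0.84  1.47]
pan [-0.19 -0.51 -0.73  0.08 -0.66  1.45]
back [-0.17 -0.79 -0.72  0.07 -0.95  1.45]
```

Run:
```python
from plan import *
r.move_to(tcp(G-.12*FA[:,2],FA,B),FA)
print("stop",r.movel(tcp(G,FA,B),FA,velocity=.08,force_limit=8))
print(r.get_obs()["ee_pos"]-tcp(G,FA,B))
jaws.move_gripper(.0)
o=r.get_obs(); print(o["t"],o["width"],o["wrist_force"],o["moment"])
im,_=read_camera("wrist"); isn,_=read_camera("scene")
cv2.imwrite("pics/g3.png",np.hstack([cv2.resize(im[:,:,::-1],(400,300)),cv2.resize(isn[180:345,170:390,::-1],(400,300))]))
```

```text
stop False
[6.76211367e-05 1.39587821e-04 6.21332179e-04]
20.625 0.0466367061389868 [-0.24628363  1.38133205  0.72643382] [-0.15130621  1.53992868  0.10131726]
```

View pics/g3.png

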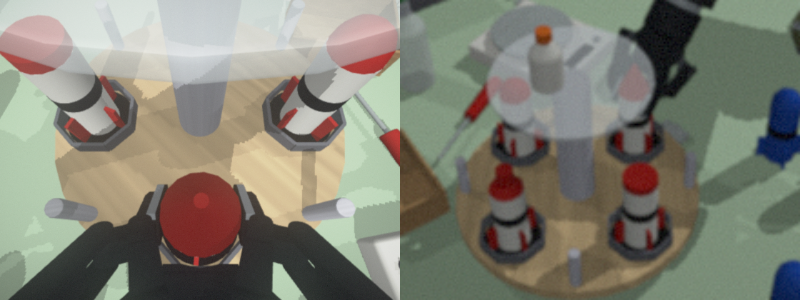

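The fingers hold the rocket around its body with the width at 47 mm. The pointed nose is centred at (200,200) in the wrist half, and the other rockets are standing. Now I'll lift and carry it.

```bash
sed -i 's/PAN=np.array(.*\]);/PAN=np.array([.5027,-.313,.149]);/' plan.py
python3 - <<'E'
from plan import *
r.movel(tcp(G+[0,0,.05],FA,B),FA,velocity=.06)
r.movel(tcp(G+[-.06,-.012,.09],FA,B),FA,velocity=.08)
r.movel(tcp(G+[-.04,-.1,.1],FA,B),FA,velocity=.1)
r.movel(tcp(PAN+[0,0,.06],FP,B),FP,velocity=.12)
r.sleep(.3)
o=r.get_obs(); print(o["t"],o["width"],o["wrist_force"],o["moment"])
im,_=read_camera("wrist"); isn,ds=read_camera("scene")
cv2.imwrite("pics/p4.png",np.hstack([cv2.resize(im[:,:,::-1],(400,300)),cv2.resize(isn[110:260,170:370,::-1],(400,300))]))
E
```

```text
26.35 0.04647687400071715 [ 0.94754761 -0.18845418 -1.05649246] [ 5.51574576e-01  1.93509342e+00 -8.67887304e-04]
```

View pics/p4.png

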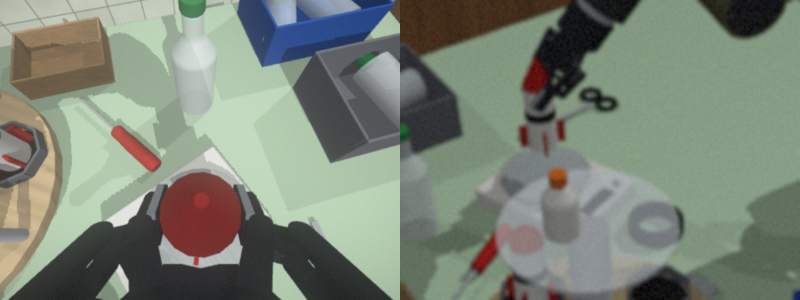

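The rocket is held upright, with its nose at the same pixel (200,200) as at the grasp, and it is above the pan. I'll lower it gently.

Run:
```python
from plan import *
r.movel(tcp(PAN+[0,0,.01],FP,B),FP,velocity=.06)
r.sleep(.3)
print("contact",r.movel(tcp(PAN+[0,0,-.004],FP,B),FP,velocity=.01,force_limit=2.5))
o=r.get_obs(); print(o["t"],o["ee_pos"]-tcp(PAN,FP,B),o["wrist_force"])
jaws.move_gripper(.085); r.sleep(.2)
r.movel(tcp(PAN-.13*FP[:,2],FP,B),FP,velocity=.08)
r.move_to(np.array([.33,-.2,.36]),frame(np.radians(165),.5,1)); r.sleep(.3)
c=get_calibration("wrist"); im,d=read_camera("wrist"); isn,ds=read_camera("scene"); w=cloud("wrist",d,c)
m=(np.hypot(w[...,0]-.503,w[...,1]+.313)<.05)&(w[...,2]>.06)
for a,b in((.1,.155),(.06,.085),(.185,.23)):
    k=m&(w[...,2]>a)&(w[...,2]<b); print(a,k.sum(),circ(w[k][:,:2],.024) if b<.16 and a>.09 else np.median(w[k],0),w[k][:,2].max())
print(r.get_obs()["t"])
cv2.imwrite("pics/f5.png",np.hstack([cv2.resize(im[:,:,::-1],(400,300)),cv2.resize(isn[100:340,150:400,::-1],(400,384))[:300]]) if 0 else np.hstack([cv2.resize(im[:,:,::-1],(400,400)),cv2.resize(isn[100:345,150:395,::-1],(400,400))]))
```

```text
contact True
28.675 [ 1.21172265e-04 -1.44418588e-05  4.68216717e-04] [-1.76830194  0.08609438  3.70907842]
0.1 554 [ 0.50173774 -0.31404812  0.024     ] 0.15491749887543
0.06 280 [ 0.48803059 -0.3001238   0.07321296] 0.08478794337364376
0.185 460 [ 0.49650844 -0.31020096  0.19484172] 0.21187569986821436
32.3167
```

View pics/f5.png

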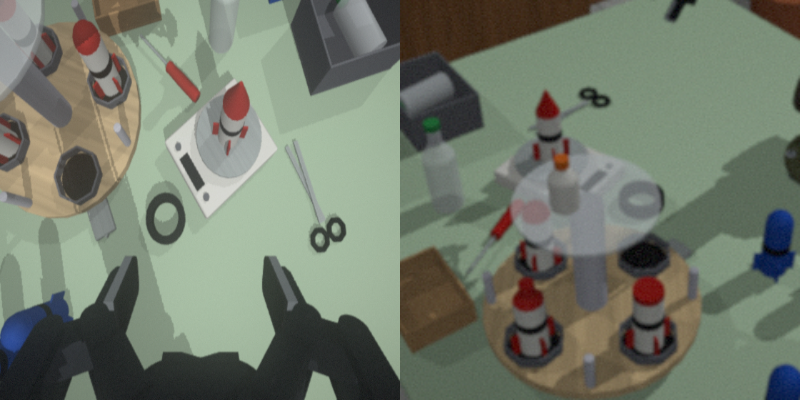

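The rocket stands upright mid-pan at (232,125). The other three are in their pockets, the empty pocket at (78,175) lines up with the tongue, and nothing else has moved.

```bash
python3 -c "
from workcell import *
job_done()"
```

```text
the job is handed in; nothing more can be done
```

The pointed rocket is standing upright in the middle of the scale's pan, and I handed the job in at about 32 s of the 72 s allowed. I gripped a peg and turned the carousel about 111° anticlockwise over 7 s, in 11 short straight moves with brief pauses between them. I then took the rocket out with the gripper leaning 40° outwards and set it down at about 10 mm/s until it just touched (about 4 N).

- **Front alignment:** in the wrist view the pocket stood at -168.1° and the steel pointer at -168.3°. Across all views the pointer readings spread by about 1–2° (-168.3° to -171°). One top-view reading of -161° disagreed; I discarded it as probably other points caught in the selection.
- **Placement:** the rocket's axis is at (0.502, -0.314) and the pan's centre at (0.503, -0.313), so they are within about 2 mm. The nose top is at z = 0.212, which fits a rocket standing upright on the pan.
- **Pan centre:** the wrist and top views differed by about 4 mm in y, and I used the middle.
- **Other things:** the other three rockets are standing in their pockets, and the last pictures show nothing else moved.
- **Forces:** the largest wrist force I read was about 37 N, while turning the disc. Readings were taken only between moves.

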